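Click the handle onto the chocolate press

TASK

Fit the wooden handle to the chocolate press: slide its tube down over the upright stub, with the hole in the tube facing the red spring button, until it is fully home on the foot and the button has popped out through the hole, then let go. Leave the black handle, which has no button hole, where it stands.

Things in the scene. Friction and masses are not known exactly. Their poses are not given: they have to be found in the camera images.
- wood_handle: Loose upright handle, 50 mm diameter, 130 mm tall, 0.22 kg. Top 52 mm: solid light wooden grip. Below: open steel tube, bore 44 mm, depth 78 mm, wall 3 mm; in its side the button hole, 25 mm wide (60 degrees), 20 to 41 mm above the foot, with a red stripe above it on the grip and across the top. Origin: centre of the foot; z up the axis; hole and stripe on the -x side.
- press: Fixed steel press foot in a round black tray, 132 mm across. On a 62 mm wide shoulder, top at 30 mm (the handle's foot rests there when home), an aluminium stub rises to 102 mm: 38 mm diameter, top 16 mm tapering to 14 mm, lowest 12 mm widening to 42 mm, which centres the tube. Origin: centre of underside, on the worktop; z up the stub; red button and red line on the -x side.
- press_button (a joint): Red spring button on the stub's -x side; nose 56 mm above the worktop, 28 mm from the axis; ramped on top so a tube coming down (about 10 N, more than the handle's weight) pushes it in. Metres pushed in: 0 out, 0.0105 fully in; over 0.003 while a tube wall covers it. Meets the hole when handle and press x axes agree within about 12 degrees.
- black_handle: The bystander: a loose upright handle of the same shape and size, black grip, no stripe and no hole in its tube. Origin: centre of the foot; z up. Keep clear too of the room's tall things: a bean jar (0.2 m high) whose near side is about x = 0.56, between y = -0.13 and 0.02, and the espresso machine (x over 0.5, y over 0.25); swing in on the robot's side of them.
There are look-alikes about, which are no part of the job. Leave any blue or pink look-alike of the wood_handle alone.

How it is judged (in metres and radians):
At the end, for the whole second after the job is handed in: The wooden handle stands on the press's stub, its foot within 6 mm of the shoulder, within 10 mm of the stub's axis and 10 degrees of upright, at rest, with the red button sprung out through the hole (joint under 2 mm) (z of wood_handle in the frame of press between 0.024 and 0.036 m and horizontal distance between wood_handle and press below 0.01 m and angle between wood_handle's own z axis and vertical below 0.17 rad and value of joint press_button below 0.002 m and linear speed of wood_handle below 0.02 m/s); the robot touches nothing.
It fails at once if the black handle is moved more than 40 mm or knocked over (distance of black_handle from where it was at the start of the episode above 0.04 m or angle between black_handle's own z axis and vertical above 0.5 rad).
It also fails if it takes over 38 s, if anything falls off the work surface, if the arm or the gripper's body presses on something with over 40 N, if the wrist force passes 120 N, or if a joint passes its speed limit or range.

ROBOT

A 6-joint arm with a two-finger parallel gripper is mounted at the origin on a cart in front of the work surface, level with it; the furniture and walls round the work are solid. World frame = base frame: x ahead of the robot, y to its left, z up, the work surface at z = 0. Lengths are in m, angles in degrees, forces in N, time in s.
With the tool pointing down it reaches from about 0.375 to 0.9 m from the base axis. Payload 3.1 kg.
Tool frame: the origin (TCP) lies midway between the tips of the shut fingers; the grasp point (between the pads) lies r.grasp_offset behind it (r.grasp_offset is the distance from the TCP to the grasp point, in m); z points along the fingers, y is the direction in which the jaws open and shut (so a half turn about z gives the same grasp; the last joint's range is limited). The gripper opens to 87 mm and grips with 3 to 60 N. Pads are 19 mm wide; open, the fingers measure 117 mm over their backs; the gripper's body (75 mm by 190 mm) begins 51 mm behind the grasp point.
Start: joints at [61.392, 30.224, 82.088, -0, 67.689, -10.227], TCP at [0.197, 0.593, 0.223] pointing down, gripper open.
Joint ranges: [-176.69, 176.69], [-43.24, 126.21], [12.49, 139.97], [-82, 262], [0, 151.66], [-163.58, 163.58]. Speed limits (degrees/s): [159.86, 159.86, 180, 180, 180, 180].

INTERFACE

Orientations are given as [roll, pitch, yaw] about the fixed x, y, z axes, in that order (R = Rz(yaw) Ry(pitch) Rx(roll)).
In Python, from rig import r gives the robot as it stands.
- The arm moves only by the tool arm_command, never from a script. Its argument "series" is one flat list of numbers, 5 for each row, row after row: the shift along the tool's x, y, z in units of 30 mm (1.0 is 30 mm), then the turn about the tool's z in units of 8 degrees (1.0 is 8 degrees), then the closure, from 0 (fully open) to 1 (shut). A call has 1 to 20 rows; each row is the pose to reach, as a shift and turn from the pose commanded when the call began, along the tool's axes at that moment; what a row does not reach only later rows make up. A row lasts 1/10 s, in which the tool goes at most 50 mm and 8.59 degrees, less where a joint would pass 70% of its speed; a pose out of reach is approached as far as the arm can. A call with a gripper value outside its range is refused whole. The fingers move at their own pace and stop on an object; "newtons" is the grip in N (left out, the last holds). Time passes only in rows, so rows that repeat a pose let the fingers close. It gives the time, the measured TCP pose, the force and the opening at its end, in the units of the state.
- r.state(): the state, without advancing time (a new reading comes with each control period).
- r.camera(name): name is "scene" or "top" or "wrist"; returns (picture, depth): 384x512x3 uint8, red, green, blue; 384x512 float32, m along the optical axis (not along the pixel's ray), 0 where there is no reading.
- r.camera_model(name): a dict with "K" (3x3 intrinsics, pixels), "rvec" (rotation vector, rad) and "tvec" (3), from world to camera coordinates, as OpenCV has them; the wrist camera has in their place "mount" (4x4, takes a point from camera to tool coordinates, whose origin is the TCP and whose axes are the flange's). Camera axes: x right, y down, z forward; pixel columns grow to the right and rows downward; lengths in m; the calibration is good to about 2 mm. A picture is of the moment at which its call begins: read the wrist's pose just before it. camera_model takes no time and is no camera call.
- r.sign_off(): hands the job in, once; it reports no verdict.
The state is a dict: "t": time; "joints": joint angles; "joint_velocities": joint speeds; "joint_efforts": joint torques, N m; "ee_pos": TCP position; "tool_rot": TCP orientation; "wrist_force": force on the tool from outside, world axes, zero at the start; "moment": the same for the moment, N m; "grip_width": finger opening in m.
Only numpy, scipy, OpenCV 4.12 (cv2) and the standard library are available. Lean on these libraries where they do the work, as an engineer would, in place of code of your own. Each camera call takes 0.05 s, during which the arm holds its last target.

## Working session

There is one attempt and no reset: what is moved stays moved. The work goes in short steps, Python scripts to look and compute and a tool call to move; the robot and the scene stay as the last step left them, time stands still between calls to the robot, and variables do not carry over. Pictures are saved under pics/ and viewed, and the job is handed in when it is done.

Besides the shell and the picture viewer there is one more tool, called after "Request:" by a JSON object that holds its "api" and its "payload", one argument or row to a line. arm_command: Moves the arm, as the interface text tells. Its arguments: {"type":"object","properties":{"series":{"type":"array"},"newtons":{"type":"number"}},"required":["series"]}

```bash
mkdir -p pics; ls; python3 - <<'E'
from rig import r
import cv2,numpy as np
print(r.state()); print(r.grasp_offset)
for n in ("scene","top","wrist"):
    p,d=r.camera(n); cv2.imwrite(f"pics/{n}0.png",p[:,:,::-1]); np.savez(f"{n}0.npz",p=p,d=d); print(n,r.camera_model(n))
E
```

```text
pics
{'t': 0.0, 'joints': array([ 6.13902600e+01,  3.02821132e+01,  8.21575637e+01, -8.19296444e-05,
        6.76887193e+01, -1.02261442e+01]), 'joint_velocities': array([0.01431529, 0.01965479, 0.052923  , 0.06278336, 0.0321392 ,
       0.09541251]), 'joint_efforts': array([-2.14448919e-03, -4.40050507e+01, -1.76587039e+01,  6.31278008e-02,
        5.84459945e-02, -1.73718490e-04]), 'ee_pos': array([0.19670885, 0.5924525 , 0.22153136]), 'tool_rot': array([-1.79873630e+02, -2.27201126e-02,  1.61616410e+02]), 'wrist_force': array([-0.43374823, -0.07132153,  0.88021507]), 'moment': array([ 0.02839739,  0.01265862, -0.03330019]), 'grip_width': 0.08677405357170169}
0.0187
scene {'K': array([[460.37695667,   0.        , 262.017507  ],
       [  0.        , 460.37695667, 192.87723631],
       [  0.        ,   0.        ,   1.        ]]), 'rvec': array([ 2.12401332, -0.58650615,  0.33124412]), 'tvec': array([-0.48744806,  0.10252324,  1.0741407 ])}
top {'K': array([[478.9786996 ,   0.        , 258.7477731 ],
       [  0.        , 478.9786996 , 189.03587091],
       [  0.        ,   0.        ,   1.        ]]), 'rvec': array([ 2.09224302, -2.14953945,  0.15452803]), 'tvec': array([-0.13474848,  0.48933865,  1.30682731])}
wrist {'K': array([[341.70822581,   0.        , 256.62555512],
       [  0.        , 341.70822581, 193.49625495],
       [  0.        ,   0.        ,   1.        ]]), 'mount': array([[-1.12515296e-03, -9.62387167e-01, -2.71679360e-01,
         7.35107153e-02],
       [ 9.99999029e-01, -8.59530952e-04, -1.09669837e-03,
        -4.04416203e-05],
       [ 8.21931616e-04, -2.71680330e-01,  9.62387200e-01,
        -1.62475915e-01],
       [ 0.00000000e+00,  0.00000000e+00,  0.00000000e+00,
         1.00000000e+00]])}
```

View pics/scene0.png

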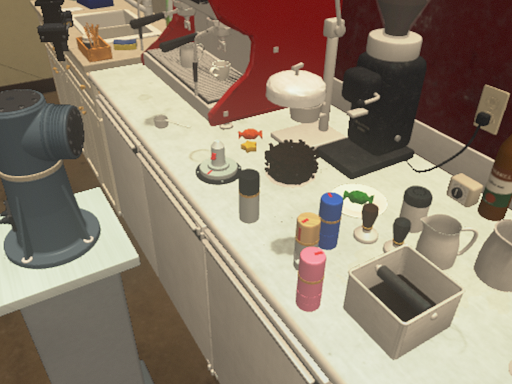

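View pics/top0.png

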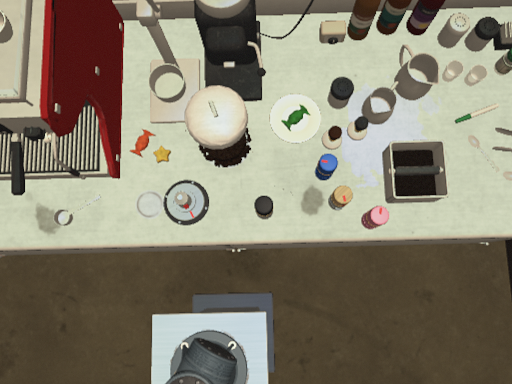

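View pics/wrist0.png

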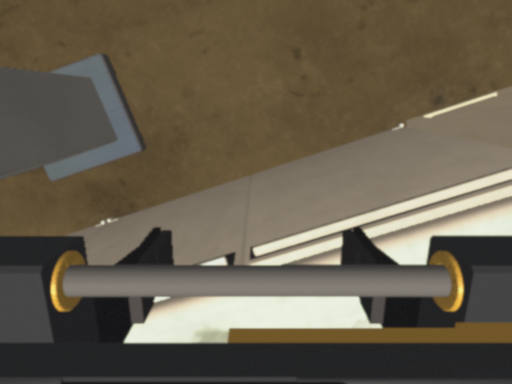

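The top view shows the press at about (185,202), the black handle at (264,206) and the wooden handle at (342,197). The blue handle is at (327,167) and the pink at (376,217). I'll zoom in and measure.

```bash
cat > h.py <<'E'
import numpy as np,cv2
from rig import r
def ray(n,u,v):
    m=r.camera_model(n);R=cv2.Rodrigues(m["rvec"])[0];C=-R.T@m["tvec"]
    return C,R.T@np.linalg.inv(m["K"])@np.array([u,v,1.])
def onz(n,u,v,z):
    C,d=ray(n,u,v);return C+d*(z-C[2])/d[2]
def proj(n,P):
    m=r.camera_model(n);return cv2.projectPoints(np.array(P,float).reshape(-1,3),m["rvec"],m["tvec"],m["K"],None)[0].reshape(-1,2)
def cloud(n,d):
    m=r.camera_model(n);R=cv2.Rodrigues(m["rvec"])[0]
    v,u=np.mgrid[:384,:512];c=np.stack([u,v,np.ones_like(u)],-1)@np.linalg.inv(m["K"]).T*d[...,None]
    return (c-m["tvec"])@R
E
python3 - <<'E'
from h import *
T=np.load("top0.npz");p=T["p"]
a=p[165:240,150:225];b=p[150:225,310:385]
o=np.hstack([cv2.resize(x,(400,400),interpolation=cv2.INTER_NEAREST) for x in(a,b)])
cv2.imwrite("pics/topzoom.png",o[:,:,::-1])
S=np.load("scene0.npz")["p"]
a=S[130:190,185:245];b=S[200:280,280:360]
o=np.hstack([cv2.resize(x,(400,400),interpolation=cv2.INTER_NEAREST) for x in(a,b)])
cv2.imwrite("pics/scenezoom.png",o[:,:,::-1])
X=cloud("top",T["d"])
for n,u,v in(("wood",342,197),("black",264,206),("blue",327,167),("pink",376,217),("press",185,202)):
    w=X[v-20:v+20,u-20:u+20].reshape(-1,3); 
    for lo,hi in ((.125,.135),(.095,.106),(.027,.033)):
        s=w[(w[:,2]>lo)&(w[:,2]<hi)]
        if len(s)>10: print(n,lo,len(s),s.mean(0).round(4),((s.min(0)+s.max(0))/2).round(4))
    print(n,"max",w[:,2].max())
E
```

```text
wood 0.125 252 [ 0.4484 -0.368   0.1293] [ 0.4481 -0.3681  0.1296]
wood 0.095 16 [ 0.437  -0.3523  0.1015] [ 0.4403 -0.3586  0.1008]
wood max 1.3666123985441492
black 0.125 259 [ 0.4282 -0.1604  0.1297] [ 0.429  -0.16    0.1298]
black 0.095 13 [ 0.4094 -0.1633  0.102 ] [ 0.4119 -0.1607  0.1009]
black max 1.3666123985441492
blue 0.125 252 [ 0.5342 -0.3342  0.1293] [ 0.5153 -0.3425  0.1301]
blue 0.095 15 [ 0.5175 -0.3251  0.0998] [ 0.5212 -0.3292  0.1005]
blue max 1.3666123985441492
pink 0.125 265 [ 0.392  -0.4583  0.1291] [ 0.3934 -0.4585  0.13  ]
pink 0.095 20 [ 0.3938 -0.4521  0.1021] [ 0.405  -0.4723  0.1006]
pink 0.027 19 [ 0.4155 -0.4804  0.0307] [ 0.4109 -0.4816  0.03  ]
pink max 1.3666123985441492
press 0.095 64 [0.458  0.0636 0.0993] [0.4588 0.0644 0.1   ]
press 0.027 137 [0.4526 0.0587 0.0296] [0.4564 0.0639 0.03  ]
press max 1.3666123985441492
```

```bash
sleep 1
```

```text
(no output)
```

View pics/topzoom.png

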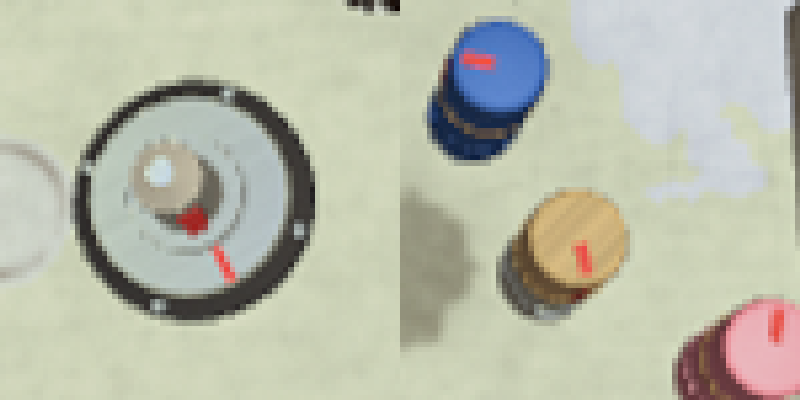

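View pics/scenezoom.png

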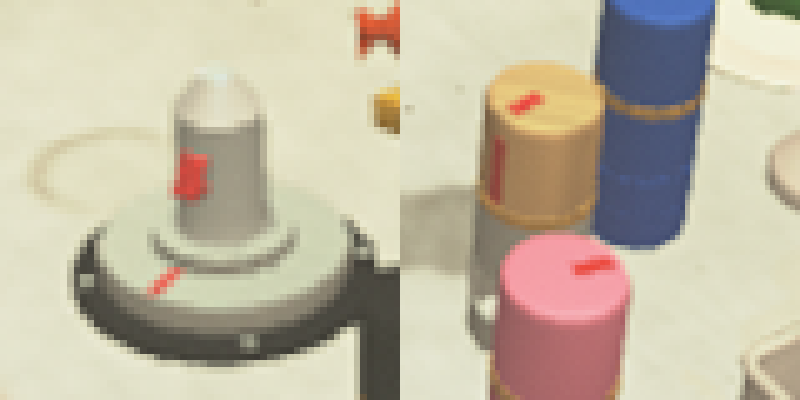

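Both zooms show the features needed for yaw: the red line and button on the press, and the red stripe on the wooden grip's top. Next I'll compute yaws from the red pixels.

```bash
cat > meas.py <<'E'
from h import *
def red(p):
    q=p.astype(int);return (q[...,0]>150)&(q[...,1]<100)&(q[...,2]<100)
def dirn(pts):
    c=pts.mean(0);w,V=np.linalg.eigh(np.cov((pts-c).T));return c,V[:,1],np.sqrt(w)
E
python3 - <<'E'
from meas import *
T=np.load("top0.npz");p=T["p"];X=cloud("top",T["d"]);m=red(p)
def show(n,box,cen):
    u0,v0,u1,v1=box
    k=np.zeros_like(m);k[v0:v1,u0:u1]=m[v0:v1,u0:u1]
    N,L,st,ce=cv2.connectedComponentsWithStats(k.astype(np.uint8),connectivity=8)
    for i in range(1,N):
        if st[i,4]<3: continue
        vs,us=np.nonzero(L==i);P=X[vs,us];z=np.median(P[:,2])
        Q=np.array([onz("top",u,v,z)[:2] for u,v in zip(us,vs)])
        c,d,w=dirn(Q);rad=c-cen
        print(n,"px",ce[i].round(1),st[i,4],"z",z.round(4),"c",c.round(4),"line deg",np.degrees(np.arctan2(d[1],d[0]))%180,"radial deg",np.degrees(np.arctan2(rad[1],rad[0])),np.hypot(*rad),w)
# press tray circle
print("tray z grey", np.median(X[205:225,170:178,2]))
show("press",(150,165,225,240),np.array([.4567,.064]))
show("wood",(320,180,365,220),np.array([.4483,-.3681]))
# circle fits: wood top, black, stub top from depth
for n,u,v,lo,hi in(("wood",342,197,.126,.134),("black",264,206,.126,.134)):
    w=np.zeros_like(m);w[v-22:v+22,u-22:u+22]=1
    g=(w>0)&(X[...,2]>lo)&(X[...,2]<hi)
    vs,us=np.nonzero(g);Q=np.array([onz("top",a,b,.13)[:2] for a,b in zip(us,vs)]).astype(np.float32)
    print(n,cv2.minEnclosingCircle(Q),Q.mean(0))
# press profile
g=X[165:240,150:225].reshape(-1,3)
for lo,hi in((.004,.012),(.012,.02),(.02,.026),(.026,.034),(.034,.04),(.08,.086),(.086,.092),(.092,.098),(.098,.106)):
    s=g[(g[:,2]>lo)&(g[:,2]<hi)]
    if len(s)>4: print(lo,len(s),cv2.minEnclosingCircle(s[:,:2].astype(np.float32)),s.mean(0))
# scene: stub
S=np.load("scene0.npz");Y=cloud("scene",S["d"])
for n,u,v,h in(("press",218,155,30),("wood",308,235,35)):
    g=Y[v-h:v+h,u-h:u+h].reshape(-1,3)
    for lo in(.045,.065,.075,.1,.126):
        s=g[(g[:,2]>lo)&(g[:,2]<lo+.008)]
        if len(s)>4: print("scene",n,lo,len(s),s.min(0).round(4),s.max(0).round(4),s.mean(0).round(4))
ms=red(S["p"])
for n,u0,v0,u1,v1 in(("press",190,135,245,185),("wood",295,205,318,245)):
    k=np.zeros_like(ms);k[v0:v1,u0:u1]=ms[v0:v1,u0:u1]
    N,L,st,ce=cv2.connectedComponentsWithStats(k.astype(np.uint8),connectivity=8)
    for i in range(1,N):
        print("scene",n,ce[i].round(1),st[i],np.median(Y[L==i],0).round(4))
E
```

```text
tray z grey 0.019444277475800364
press px [185.8 206.1] 15 z 0.0658 c [0.4392 0.0533] line deg 37.133191937798784 radial deg -148.63024995803607 0.020465314495794015 [0.00296856 0.00348734]
press px [191.5 214. ] 8 z 0.022 c [0.4224 0.0449] line deg 27.754763662131268 radial deg -150.87424438607457 0.039258734807828315 [0.00115756 0.00520423]
wood px [344. 198.] 7 z 0.13 c [ 0.4398 -0.371 ] line deg 9.915291572441276 radial deg -161.16767788132066 0.008931410207122235 [0.00109224 0.00464244]
wood ((0.4484248459339142, -0.3675457835197449), 0.024537574499845505) [ 0.44871053 -0.36801502]
black ((0.42812806367874146, -0.16030001640319824), 0.02452884241938591) [ 0.42823246 -0.16047134]
0.004 717 ((0.4624606668949127, 0.06233193725347519), 0.1471266895532608) [0.45665996 0.06036094 0.00648504]
0.012 215 ((0.4568331241607666, 0.06431131809949875), 0.06356708705425262) [0.4553318  0.05960823 0.01780667]
0.02 494 ((0.48937055468559265, 0.033983130007982254), 0.09589304774999619) [0.45770621 0.0629607  0.02260028]
0.026 199 ((0.4884612262248993, 0.02607548050582409), 0.09817997366189957) [0
[... 1190 characters left out ...]
552 -0.3357  0.073 ] [ 0.4955 -0.3634  0.0695]
scene wood 0.075 122 [ 0.4274 -0.3976  0.075 ] [ 0.5579 -0.3238  0.083 ] [ 0.482  -0.3711  0.0796]
scene wood 0.1 160 [ 0.3719 -0.4855  0.1001] [ 0.5584 -0.3245  0.108 ] [ 0.4738 -0.38    0.1043]
scene wood 0.126 774 [ 0.3713 -0.4866  0.126 ] [ 0.5536 -0.3323  0.1336] [ 0.4331 -0.4162  0.1297]
scene press [241.5 135.2] [239 135   6   2   6] [0.6145 0.1916 0.0179]
scene press [213.2 156.3] [211 153   5   7  24] [0.4431 0.0494 0.062 ]
scene wood [304.7 220.2] [302 219   6   3   9] [ 0.4415 -0.3732  0.1304]
scene wood [299.5 227.5] [299 227   2   2   2] [ 0.4297 -0.3735  0.1169]
scene wood [299. 240.] [299 240   1   1   1] [ 0.4296 -0.3755  0.0849]
```

```bash
cat > plan.py <<'E'
import numpy as np
from scipy.spatial.transform import Rotation as Ro
from rig import r
def plan(wps):
    s=r.state();R=Ro.from_euler("xyz",s["tool_rot"],degrees=True).as_matrix()
    print("at",s["t"],s["ee_pos"].round(4),s["tool_rot"].round(2),s["wrist_force"].round(1),round(s["grip_width"],4))
    for x,y,z,yaw in wps:
        d=R.T@(np.array([x,y,z])-s["ee_pos"])/.03
        dy=(yaw-s["tool_rot"][2]+180)%360-180
        print(d.round(2),"turn",round(-dy/8,2))
E
python3 - <<'E'
from plan import *
plan([(.34,.42,.24,165),(.41,.2,.25,170),(.42,0,.25,175),(.43,-.2,.25,180),(.4485,-.368,.25,180)])
E
```

```text
at 0.15 [0.1968 0.5926 0.2218] [-1.7991e+02 -2.0000e-02  1.6162e+02] [-0.4 -0.  -0.3] 0.0869
[-6.35 -3.96 -0.6 ] turn -0.42
[-10.87 -10.18  -0.93] turn -1.05
[-13.29 -16.4   -0.92] turn -1.67
[-15.71 -22.62  -0.91] turn -2.3
[-18.06 -27.74  -0.9 ] turn -2.3
```

Request:
{"api": "arm_command", "payload": {
  "series": [-1.1,-0.65,-0.1,-0.1,0,-2.1,-1.3,-0.2,-0.15,0,-3.2,-2,-0.3,-0.2,0,-4.2,-2.6,-0.4,-0.3,0,-5.3,-3.3,-0.5,-0.35,0,-6.35,-4,-0.6,-0.4,0,-7.1,-5,-0.7,-0.5,0,-7.9,-6,-0.75,-0.6,0,-8.6,-7.1,-0.8,-0.7,0,-9.4,-8.1,-0.85,-0.8,0,-10.1,-9.1,-0.9,-0.9,0,-10.8,-10.2,-0.9,-1,0,-11.2,-11.2,-0.9,-1.1,0,-11.6,-12.2,-0.9,-1.2,0,-12,-13.2,-0.9,-1.3,0,-12.5,-14.3,-0.9,-1.4,0,-12.9,-15.3,-0.9,-1.5,0,-13.3,-16.4,-0.9,-1.7,0,-13.7,-17.5,-0.9,-1.8,0,-14.1,-18.6,-0.9,-1.9,0]
}}

```text
t: 2.15
ee_pos: [0.4222, -0.0711, 0.2495]
tool_rot: [180.0, -0.0, 176.8]
wrist_force: [0.4, -0.1, -0.3]
grip_width: 0.0869
```

```bash
python3 - <<'E'
from plan import *
plan([(.43,-.2,.25,180),(.4485,-.368,.25,180)])
E
```

```text
at 2.15 [ 0.4222 -0.0711  0.2495] [179.99  -0.   176.85] [ 0.4 -0.1 -0.3] 0.0869
[-0.5  -4.27 -0.02] turn -0.39
[-1.42 -9.83 -0.02] turn -0.39
```

Request:
{"api": "arm_command", "payload": {
  "series": [-0.15,-1.1,0,-0.1,0,-0.3,-2.2,0,-0.2,0,-0.4,-3.3,0,-0.3,0,-0.5,-4.3,0,-0.4,0,-0.7,-5.4,0,-0.4,0,-0.9,-6.5,0,-0.4,0,-1.05,-7.6,0,-0.4,0,-1.2,-8.7,0,-0.4,0,-1.4,-9.8,0,-0.4,0,-1.4,-9.8,0,-0.4,0,-1.4,-9.8,0,-0.4,0]
}}

```text
t: 3.25
ee_pos: [0.4477, -0.3657, 0.2489]
tool_rot: [179.9, -0.1, 179.9]
wrist_force: [-0.2, 1.2, -0.3]
grip_width: 0.087
```

```bash
cat >> h.py <<'E'
from scipy.spatial.transform import Rotation as Ro
def wcam():
    s=r.state();p,d=r.camera("wrist");M=r.camera_model("wrist")
    B=np.eye(4);B[:3,:3]=Ro.from_euler("xyz",s["tool_rot"],degrees=True).as_matrix();B[:3,3]=s["ee_pos"]
    return p,d,B@M["mount"],M["K"]
def wonz(A,K,u,v,z):
    d=A[:3,:3]@np.linalg.inv(K)@np.array([u,v,1.]);C=A[:3,3];return C+d*(z-C[2])/d[2]
E
python3 - <<'E'
from h import *
p,d,A,K=wcam();np.savez("w1.npz",p=p,d=d,A=A,K=K)
cv2.imwrite("pics/w1.png",p[:,:,::-1])
E
```

```text
(no output)
```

View pics/w1.png

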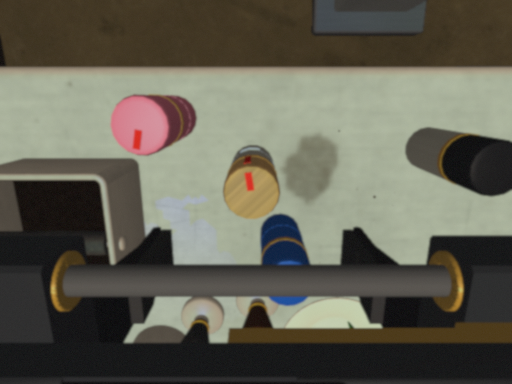

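The wrist view shows the wooden handle's top at about (252,190), centred between the fingers, with its stripe at (249,181). The blue handle is below it at (285,255) and the pink at upper left (150,125).

```bash
python3 - <<'E'
from meas import *
from plan import plan
W=np.load("w1.npz");p,d,A,K=W["p"],W["d"],W["A"],W["K"]
q=p.astype(int);m=red(p);k=np.zeros_like(m);k[145:215,222:280]=m[145:215,222:280]
# top disc by depth
v,u=np.mgrid[:384,:512];c=np.stack([u,v,np.ones_like(u)],-1)@np.linalg.inv(K).T*d[...,None]
X=c@A[:3,:3].T+A[:3,3]
g=(abs(X[...,2]-.13)<.004)&(u>215)&(u<290)&(v>140)&(v<230)
Q=np.array([wonz(A,K,a,b,.13)[:2] for b,a in zip(*np.nonzero(g))]).astype(np.float32)
cen,rr=cv2.minEnclosingCircle(Q);print("cen",cen,rr,Q.mean(0),len(Q));cen=Q.mean(0)
N,L,st,ce=cv2.connectedComponentsWithStats(k.astype(np.uint8),connectivity=8)
for i in range(1,N):
    P=X[L==i];z=np.median(P[:,2])
    if st[i,4]<5: continue
    if z>.125:
        Q=np.array([wonz(A,K,a,b,.13)[:2] for b,a in zip(*np.nonzero(L==i))])
        c,dd,w=dirn(Q);print("line",np.degrees(np.arctan2(dd[1],dd[0]))%180,w)
    else: c=np.median(P,0)[:2]
    rad=c-cen;print(ce[i],st[i,4],z,c,"radial",np.degrees(np.arctan2(rad[1],rad[0]))%360-180,np.hypot(*rad))
plan([(*cen,.20,180),(*cen,.0813,180)])
E
```

```text
cen (0.45178231596946716, -0.37131428718566895) 0.024377543479204178 [ 0.45177272 -0.37119365] 2359
line 8.633632066664092 [0.00160629 0.00439386]
[248.84347826 180.76521739] 115 0.13088303705814464 [ 0.44214139 -0.37272053] radial 9.008275268960233 0.009751608272733994
at 3.3 [ 0.4476 -0.3648  0.2489] [ 1.7989e+02 -7.0000e-02  1.8000e+02] [-0.4 -0.3  0.6] 0.0867
[-0.14 -0.22  1.63] turn -0.0
[-0.15 -0.22  5.59] turn -0.0
```

Request:
{"api": "arm_command", "payload": {
  "series": [-0.08,-0.16,0.8,0,0,-0.08,-0.16,1.8,0,0,-0.08,-0.16,2.8,0,0,-0.08,-0.16,3.6,0,0,-0.08,-0.16,4.4,0,0,-0.08,-0.16,5.1,0,0,-0.08,-0.16,5.6,0,0,-0.08,-0.16,5.6,0,0,-0.08,-0.16,5.6,0,0]
}}

```text
t: 4.2
ee_pos: [0.4506, -0.3694, 0.0819]
tool_rot: [180.0, -0.0, -179.9]
wrist_force: [0.1, -0.5, 0.6]
grip_width: 0.0867
```

```bash
python3 - <<'E'
from h import *
p,d,A,K=wcam();np.savez("w2.npz",p=p,d=d,A=A,K=K)
s,_=r.camera("scene")
cv2.imwrite("pics/w2.png",np.vstack([p,])[:,:,::-1]);cv2.imwrite("pics/s2.png",cv2.resize(s[150:310,230:400],None,fx=3,fy=3)[:,:,::-1])
E
```

```text
(no output)
```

View pics/w2.png

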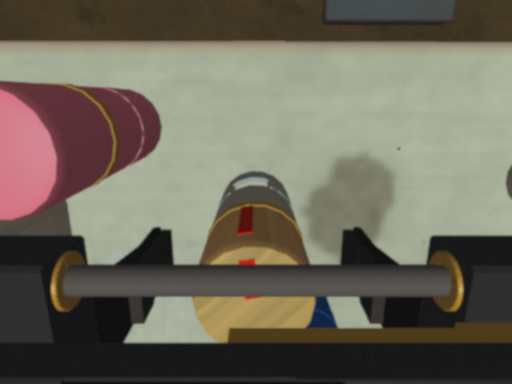

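View pics/s2.png

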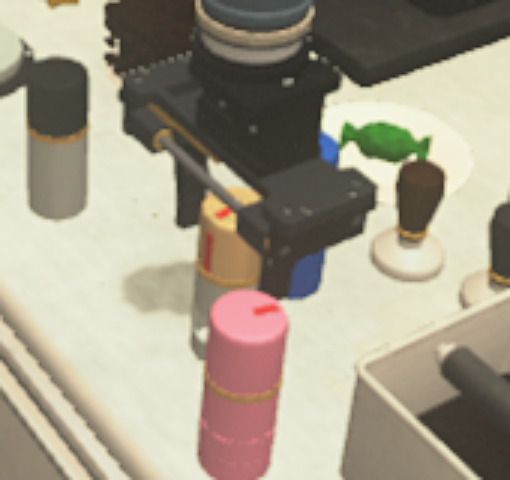

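The wrist view shows the handle between the jaws, with its side stripe at (245,220) and the hole near (252,183). There is clearance from the pink and blue handles. Closing the gripper now.

Request:
{"api": "arm_command", "payload": {
  "series": [0,0,0,0,0.3,0,0,0,0,0.5,0,0,0,0,0.7,0,0,0,0,0.7,0,0,0,0,0.7,0,0,0,0,0.7,0,0,0,0,0.7],
  "newtons": 40
}}

```text
t: 5.0
ee_pos: [0.4505, -0.3705, 0.0816]
tool_rot: [-180.0, -0.0, -180.0]
wrist_force: [-0.2, -0.0, 0.2]
grip_width: 0.0491
```

```bash
python3 - <<'E'
from plan import *
plan([(.44,-.369,.25,180),(.43,-.2,.26,190),(.42,0,.26,200),(.457,.064,.26,200)])
E
```

```text
at 5.0 [ 0.4505 -0.3705  0.0816] [-180.     -0.   -179.98] [-0.2 -0.   0.2] 0.0491
[ 0.35  0.05 -5.61] turn 0.0
[ 0.68  5.68 -5.95] turn -1.25
[ 1.01 12.35 -5.95] turn -2.5
[-0.22 14.48 -5.95] turn -2.5
```

Request:
{"api": "arm_command", "payload": {
  "series": [0,0,-0.6,0,0.7,0,0,-1.5,0,0.7,0.1,0,-2.5,0,0.7,0.2,0,-3.5,0,0.7,0.3,0,-4.5,0,0.7,0.35,0.1,-5.4,0,0.7,0.4,0.8,-5.9,-0.2,0.7,0.45,1.8,-6,-0.4,0.7,0.5,2.8,-6,-0.6,0.7,0.55,3.8,-6,-0.8,0.7,0.6,4.8,-6,-1,0.7,0.7,5.8,-6,-1.25,0.7,0.75,6.8,-6,-1.5,0.7,0.8,7.8,-6,-1.7,0.7,0.85,8.8,-6,-1.9,0.7,0.9,9.8,-6,-2.1,0.7,0.95,10.8,-6,-2.3,0.7,1,11.6,-6,-2.5,0.7,1,12,-6,-2.5,0.7,1,12,-6,-2.5,0.7]
}}

```text
t: 7.0
ee_pos: [0.4199, -0.0094, 0.2613]
tool_rot: [180.0, -0.0, -159.9]
wrist_force: [-0.3, 0.3, -1.7]
grip_width: 0.0492
```

```bash
python3 - <<'E'
from h import *
from plan import plan
plan([(.457,.064,.26,200)])
p,d,A,K=wcam();np.savez("w3.npz",p=p,d=d,A=A,K=K)
s,_=r.camera("scene")
cv2.imwrite("pics/w3.png",np.vstack([p,])[:,:,::-1]);cv2.imwrite("pics/s3.png",cv2.resize(s[50:210,170:340],None,fx=3,fy=3)[:,:,::-1])
E
```

```text
at 7.0 [ 0.4199 -0.0094  0.2613] [ 1.7998e+02 -4.0000e-02 -1.5987e+02] [-0.3  0.3 -1.7] 0.0492
[-2.    1.87  0.04] turn 0.02
```

View pics/w3.png

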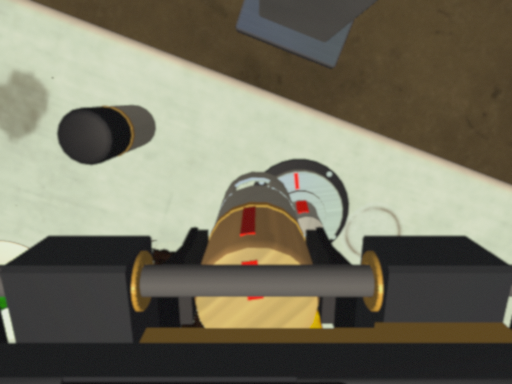

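View pics/s3.png

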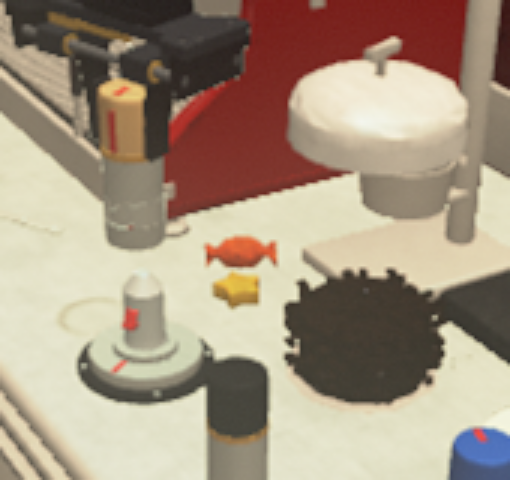

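The handle is held in the wrist view. Its stripe is at (248,220), and the press's line is at (297,181) with the button at (302,207). Now I'll measure both yaws and the handle's offset in the tool.

```bash
python3 - <<'E'
from meas import *
W=np.load("w3.npz");p,d,A,K=W["p"],W["d"],W["A"],W["K"]
v,u=np.mgrid[:384,:512];c=np.stack([u,v,np.ones_like(u)],-1)@np.linalg.inv(K).T*d[...,None]
X=c@A[:3,:3].T+A[:3,3]
s=r.state();R=Ro.from_euler("xyz",s["tool_rot"],degrees=True).as_matrix()
TX=(X-s["ee_pos"])@R
q=p.astype(int);m=(q[...,0]>110)&(q[...,1]<60)&(q[...,2]<60)
N,L,st,ce=cv2.connectedComponentsWithStats(m.astype(np.uint8),connectivity=8)
for i in range(1,N):
    if st[i,4]<8 or ce[i][0]<230 or ce[i][0]>320: continue
    P=X[L==i];z=np.median(P[:,2]);Q=P[abs(P[:,2]-z)<.02]
    print(ce[i].round(1),st[i,4],"world",np.median(P,0).round(4),"tool",np.median(TX[L==i],0).round(4))
    if abs(ce[i][1]-181)<6:
        Q=np.array([wonz(A,K,a,b,.0215)[:2] for b,a in zip(*np.nonzero(L==i))]);c0,dd,w=dirn(Q);print("pressline",c0,np.degrees(np.arctan2(dd[1],dd[0]))%180,w)
    if ce[i][1]>255:
        Q=TX[L==i][:,:2];c0,dd,w=dirn(Q);print("topstripe tool",c0,np.degrees(np.arctan2(dd[1],dd[0]))%180,w)
# tube rows in tool frame
for z0 in(-.03,-.02,.01,.02,.04,.06,.07,.078):
    g=(abs(TX[...,2]-z0)<.003)&(abs(TX[...,0])<.04)&(abs(TX[...,1])<.04)&(u>200)&(u<310)&(v<330)
    if g.sum()>15:
        Q=TX[g][:,:2];b=np.linalg.lstsq(np.c_[2*Q,np.ones(len(Q))],(Q**2).sum(1),rcond=None)[0]
        print(z0,g.sum(),Q.min(0).round(4),Q.max(0).round(4),"fit c",b[:2].round(4),"r",np.sqrt(b[2]+b[0]**2+b[1]**2).round(4))
# tray circle from tray outline z~.0195
T,dT=r.camera("top");np.savez("t3.npz",p=T,d=dT)
E
```

```text
[301.7 206.6] 115 world [0.4425 0.0507 0.0659] tool [-0.0418  0.0508  0.1956]
[247.1 232.4] 43 world [ 0.4001 -0.0214  0.2987] tool [ 0.0227 -0.0027 -0.0372]
[250. 263.] 40 world [ 0.4065 -0.0176  0.3106] tool [ 0.0156 -0.0013 -0.0491]
topstripe tool [ 0.01561464 -0.00133781] 81.41134614695345 [0.00046615 0.00143826]
[252.7 297.3] 15 world [ 0.4197 -0.0118  0.3105] tool [ 0.0013 -0.0007 -0.049 ]
topstripe tool [ 0.00132327 -0.00040047] 75.1677007943214 [0.00036803 0.00110441]
-0.03 500 [ 0.0063 -0.0224] [0.0236 0.0237] fit c [-0.0017  0.0009] r 0.0243
-0.02 461 [ 0.0032 -0.0245] [0.0235 0.0246] fit c [-0.0031  0.0006] r 0.0256
0.01 225 [ 0.0075 -0.0219] [0.0227 0.021 ] fit c [-0.0023  0.001 ] r 0.0248
0.02 209 [ 0.0056 -0.0219] [0.0227 0.0246] fit c [-0.0024  0.001 ] r 0.0248
0.04 139 [ 0.0059 -0.0224] [0.0224 0.0245] fit c [-0.0026  0.001 ] r 0.0251
0.06 210 [ 0.0087 -0.0215] [0.0227 0.0235] fit c [-0.0035  0.0015] r 0.0249
0.07 107 [ 0.0076 -0.0219] [0.0226 0.0231] fit c [-0.0023  0.001 ] r 0.0248
0.078 93 [ 0.0058 -0.0219] [0.0227 0.0246] fit c [-0.0024  0.001 ] r 0.0248
```

```bash
python3 - <<'E'
from plan import *
plan([(.458,.0625,.26,200),(.458,.0625,.21,200)])
E
```

```text
at 7.15 [ 0.4208 -0.0114  0.2615] [-179.95    0.   -160.02] [ 1.  -0.1 -1.9] 0.0494
[-2.01  1.89  0.05] turn -0.0
[-2.01  1.89  1.72] turn -0.0
```

Request:
{"api": "arm_command", "payload": {
  "series": [-0.5,0.5,0,0,0.7,-1,0.95,0,0,0.7,-1.5,1.4,0,0,0.7,-2,1.9,0.1,0,0.7,-2,1.9,0.6,0,0.7,-2,1.9,1.2,0,0.7,-2,1.9,1.7,0,0.7,-2,1.9,1.7,0,0.7,-2,1.9,1.7,0,0.7]
}}

```text
t: 8.05
ee_pos: [0.4578, 0.0627, 0.2106]
tool_rot: [-180.0, -0.0, -160.1]
wrist_force: [-0.4, -0.1, -2.2]
grip_width: 0.0496
```

```bash
cat > rel.py <<'E'
from meas import *
from plan import plan
import sys
tag=sys.argv[1]
plan([])
for n in("scene","top"):
    p,d=r.camera(n);np.savez(f"{n}{tag}.npz",p=p,d=d)
    X=cloud(n,d)
    for nm,lo,hi in(("stub",.060,.084),("tube",.13,.19),("grip",.215,.255)):
        g=(X[...,2]>lo)&(X[...,2]<hi)&(abs(X[...,0]-.457)<.035)&(abs(X[...,1]-.064)<.035)
        Q=X[g][:,:2]
        if len(Q)<20: continue
        R0=.019 if nm=="stub" else .025
        from scipy.optimize import least_squares
        f=least_squares(lambda c:np.hypot(*(Q-c).T)-R0,[.457,.064],loss="soft_l1",f_scale=.002)
        print(n,nm,len(Q),f.x.round(4),"rms",np.sqrt(np.mean(f.fun**2)).round(4))
    if n=="scene": cv2.imwrite(f"pics/s{tag}.png",cv2.resize(p[60:190,160:290],None,fx=4.5,fy=4.5)[:,:,::-1])
E
python3 rel.py 4
```

```text
at 8.05 [0.4578 0.0627 0.2106] [-1.7999e+02 -2.0000e-02 -1.6007e+02] [-0.4 -0.1 -2.2] 0.0496
scene stub 106 [0.463  0.0623] rms 0.0028
scene tube 377 [0.4622 0.0626] rms 0.002
scene grip 316 [0.4618 0.0623] rms 0.0049
top stub 40 [0.4564 0.0648] rms 0.003
top tube 65 [0.4579 0.0656] rms 0.0008
top grip 37 [0.4572 0.0658] rms 0.0015
```

View pics/s4.png

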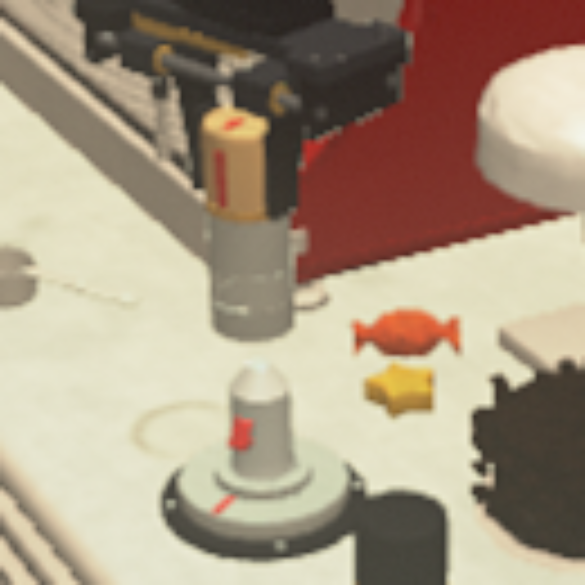

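The scene view shows the handle directly over the stub with the hole side facing the button side. The tube midline is near column 252 and the stub near 262 in this zoom. I'll compare their silhouette midlines against projected vertical axes.

```bash
cat > mid.py <<'E'
from meas import *
import sys
tag=sys.argv[1];cx,cy=.4575,.0635
zt=float(sys.argv[2]) if len(sys.argv)>2 else 0   # extra drop of the handle
def mid(n,lo,hi,R0):
    D=np.load(f"{n}{tag}.npz");X=cloud(n,D["d"])
    g=(X[...,2]>lo)&(X[...,2]<hi)&(np.hypot(X[...,0]-cx,X[...,1]-cy)<.036)
    m=r.camera_model(n);R=cv2.Rodrigues(m["rvec"])[0];C=-R.T@m["tvec"]
    h=np.array([cx,cy])-C[:2];h/=np.linalg.norm(h);lat=np.array([-h[1],h[0]])
    P=X[g];l=(P[:,:2]-[cx,cy])@lat
    out=[]
    for a in np.linspace(lo,hi,7)[:-1]:
        k=(P[:,2]>=a)&(P[:,2]<a+(hi-lo)/6)
        if k.sum()>6: out.append(((l[k].min()+l[k].max())/2,l[k].max()-l[k].min()))
    o=np.array(out);print(n,"lat dir",lat.round(2),lo,"mid mm",(o[:,0]*1e3).round(1),"w",(o[:,1]*1e3).round(1),"med",np.median(o[:,0]*1e3).round(2))
for n in("scene",):
    mid(n,.046,.084,.019);mid(n,.135-zt,.185-zt,.025);mid(n,.22-zt,.25-zt,.025)
E
python3 mid.py 4
python3 - <<'E'
from h import *
D=np.load("top4.npz");X=cloud("top",D["d"])
D=np.load("scene4.npz");p=D["p"]
for c in((.4575,.0635),):
  pts=proj("scene",[(c[0],c[1],z) for z in(.045,.07,.085,.14,.17,.22,.25)]);print(pts.round(1))
g=cv2.cvtColor(p,cv2.COLOR_RGB2GRAY).astype(float)
for z,(u,v) in zip((.045,.07,.085,.14,.17,.22,.25),pts):
    v=int(round(v));row=g[v,int(u)-20:int(u)+21].astype(int);print(z,v,int(u)-20,row)
E
```

```text
scene lat dir [-0.9   0.43] 0.046 mid mm [-6.  -4.7 -5.  -6.6 -6.9 -5.8] w [33.5 36.  36.1 33.3 33.1 35.6] med -5.9
scene lat dir [-0.9   0.43] 0.135 mid mm [-3.9 -4.1 -4.4 -4.8 -5.1 -5.4] w [48.2 48.  47.9 47.7 47.7 47.6] med -4.62
scene lat dir [-0.9   0.43] 0.22 mid mm [-0.4  0.9 -0.7 -0.9  4.   6.4] w [58.4 55.8 58.1 57.9 52.6 47.5] med 0.23
[[215.9 158.3]
 [215.5 150.5]
 [215.3 145.8]
 [214.5 127.9]
 [214.1 117.7]
 [213.3 100.1]
 [212.8  89.1]]
0.045 158 195 [224 224 224 224 224 224 223 222 221 222 220 220 220 216 216 187 118 111
 119 113 110 139 155 156 156 157 155 154 147 157 192 211 211 210 210 214
 217 220 222 223 222]
0.07 151 195 [203 207 212 216 217 220 224 225 223 223 221 220 218 218 220 210 159 127
 137 142 146 149 152 152 152 154 152 149 141 178 222 229 228 227 227 225
 225 223 223 223 224]
0.085 146 195 [228 227 226 225 226 226 227 228 228 228 228 226 226 226 228 213 187 194
 200 208 214 219 223 221 221 219 217 215 204 214 229 227 225 224 224 224
 224 225 225 225 223]
0.14 128 194 [223 222 221 222 221 223 223 222 223 222 222 225 194 131 139 149 161 170
 173 190 184 149 139 139 139 145 145 137 137 129 115 132 140 130 138 144
 174 198 215 224 223]
0.17 118 194 [223 222 221 221 221 220 222 221 222 224 217 168 117 117 123 123 128 129
 131 133 135 134 137 136 134 134 134 132 129 123 153 142  74  76  78  81
  77  76  77  76  73]
0.22 100 193 [124 123 123 123 121 128 159 199 208 152  51  57  90 114 107  89  84 115
 134 134 135 135 136 138 142 116  62  54  54  53  52  54  52  65  70  70
  72  72  72  71  72]
0.25 89 192 [ 63  88 116 131 134 157 180 186 161  90  50  53  82 117 140 158 171 180
 185 196 208 206 206 206 206 193 150  86  42  49  50  47  46  46  47  67
  68  49  45  42  90]
```

```bash
python3 - <<'E'
from plan import *
plan([(.4583,.0619,.155,200)])
E
```

```text
at 8.15 [0.4582 0.0629 0.2113] [-1.7995e+02  9.0000e-02 -1.6004e+02] [ 0.7 -0.3 -2.6] 0.049
[ 0.01 -0.03  1.88] turn -0.0
```

Request:
{"api": "arm_command", "payload": {
  "series": [0,-0.03,0.4,0,0.7,0,-0.03,0.7,0,0.7,0,-0.03,1,0,0.7,0,-0.03,1.2,0,0.7,0,-0.03,1.4,0,0.7,0,-0.03,1.6,0,0.7,0,-0.03,1.75,0,0.7,0,-0.03,1.87,0,0.7,0,-0.03,1.87,0,0.7]
}}

```text
t: 9.05
ee_pos: [0.4573, 0.0628, 0.154]
tool_rot: [180.0, -0.1, -160.0]
wrist_force: [-0.1, 1.2, -1.9]
grip_width: 0.0492
```

```bash
python3 rel.py 5; python3 - <<'E'
from h import *
s=r.state();print(s["wrist_force"],s["moment"],s["ee_pos"])
p,d,A,K=wcam();np.savez("w5.npz",p=p,d=d,A=A,K=K)
cv2.imwrite("pics/w5.png",p[:,:,::-1])
E
```

```text
at 9.05 [0.4573 0.0628 0.154 ] [ 1.7998e+02 -5.0000e-02 -1.5998e+02] [-0.1  1.2 -1.9] 0.0492
scene stub 110 [0.4588 0.0593] rms 0.0031
scene tube 405 [0.4617 0.0622] rms 0.0043
scene grip 144 [0.4487 0.0653] rms 0.0051
top stub 20 [0.4524 0.0616] rms 0.0033
top tube 54 [0.4565 0.0654] rms 0.0006
top grip 49 [0.4088 0.0373] rms 0.0028
[ 0.09793798  0.8176636  -3.00701418] [0.00639805 0.01376288 0.02651609] [0.45765488 0.06274025 0.15445104]
```

View pics/w5.png

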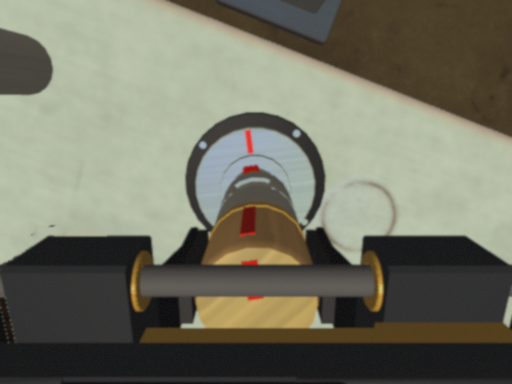

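View pics/s5.png

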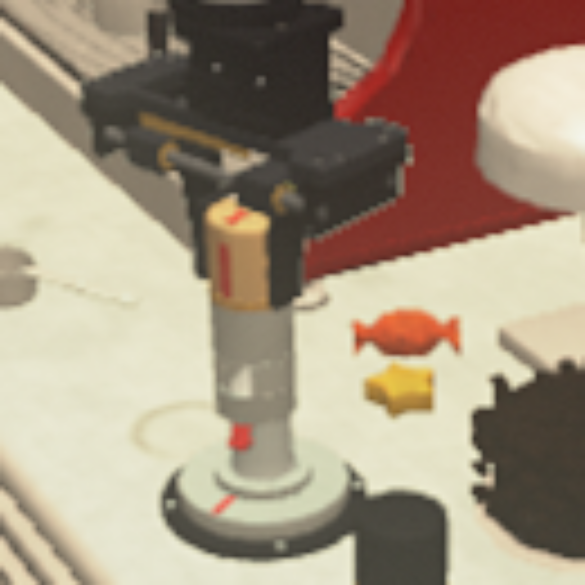

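The tube is on the stub without side force. In the wrist view the press line (249,142), button (251,169) and stripe (248,220) line up. Continuing down past the button.

Request:
{"api": "arm_command", "payload": {
  "series": [0,0,0.2,0,0.7,0,0,0.4,0,0.7,0,0,0.6,0,0.7,0,0,0.8,0,0.7,0,0,1,0,0.7,0,0,1.15,0,0.7,0,0,1.25,0,0.7,0,0,1.33,0,0.7,0,0,1.38,0,0.7,0,0,1.38,0,0.7]
}}

```text
t: 10.2
ee_pos: [0.4585, 0.0628, 0.1129]
tool_rot: [-180.0, 0.1, -160.0]
wrist_force: [1.2, -0.7, -2.3]
grip_width: 0.0495
```

```bash
python3 rel.py 6|head -1; python3 - <<'E'
from h import *
s=r.state();print(s["wrist_force"],s["moment"],s["ee_pos"])
p,d,A,K=wcam();np.savez("w6.npz",p=p,d=d,A=A,K=K)
cv2.imwrite("pics/w6.png",p[:,:,::-1])
E
```

```text
at 10.2 [0.4585 0.0628 0.1129] [-1.7997e+02  1.0000e-01 -1.5999e+02] [ 1.2 -0.7 -2.3] 0.0495
[ 0.92287987 -1.44535312 -2.63171313] [-0.13935143 -0.31106334  0.01050432] [0.45840204 0.06277148 0.11313954]
```

View pics/w6.png

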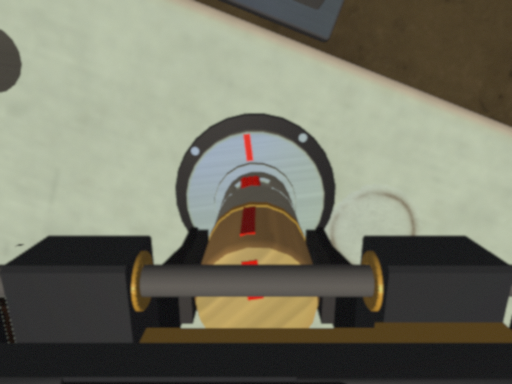

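View pics/s6.png

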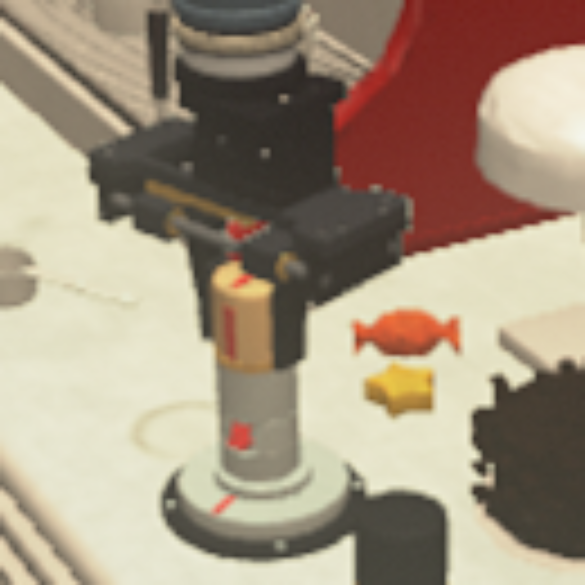

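Both views show the red button out through the hole, at (249,182) in the wrist view. The last millimetre remains: pressing down gently until it seats.

Request:
{"api": "arm_command", "payload": {
  "series": [0,0,0.04,0,0.7,0,0,0.08,0,0.7,0,0,0.12,0,0.7,0,0,0.12,0,0.7]
}}

```text
t: 10.75
ee_pos: [0.4586, 0.0627, 0.1115]
tool_rot: [-179.9, 0.2, -160.0]
wrist_force: [-1.2, -0.9, 16.2]
grip_width: 0.0496
```

It is seated: 16 N contact, with the TCP z giving the foot at 0.030. Releasing and lifting.

Request:
{"api": "arm_command", "payload": {
  "series": [0,0,-0.05,0,0.4,0,0,-0.05,0,0.1,0,0,-0.05,0,0,0,0,-0.05,0,0,0,0,-0.05,0,0,0,0,-0.05,0,0,0,0,-0.5,0,0,0,0,-1.3,0,0,0,0,-2.2,0,0,0,0,-3.2,0,0,0,0,-4.2,0,0,0,0,-4.2,0,0]
}}

```text
t: 11.95
ee_pos: [0.4602, 0.0626, 0.239]
tool_rot: [-179.8, 0.4, -160.0]
wrist_force: [0.4, -0.4, 0.4]
grip_width: 0.0872
```

```bash
python3 rel.py 7; python3 - <<'E'
from meas import *
p,d,A,K=wcam()
cv2.imwrite("pics/w7.png",p[:,:,::-1])
for n in("scene","top"):
    D=np.load(f"{n}7.npz");X=cloud(n,D["d"])
    g=(np.hypot(X[...,0]-.457,X[...,1]-.064)<.03)&(X[...,2]>.14)&(X[...,2]<.175);P=X[g];print(n,"handle top z",np.percentile(P[:,2],[50,90]),P[P[:,2]>.155].mean(0))
    g=(np.hypot(X[...,0]-.428,X[...,1]+.16)<.04)&(abs(X[...,2]-.13)<.004);print(n,"black",X[g].mean(0))
m=red(np.load("scene7.npz")["p"]);X=cloud("scene",np.load("scene7.npz")["d"])
N,L,st,ce=cv2.connectedComponentsWithStats(m.astype(np.uint8))
for i in range(1,N):
    q=np.median(X[L==i],0)
    if np.hypot(q[0]-.457,q[1]-.064)<.05: print(ce[i],st[i,4],q.round(4),"r",np.hypot(q[0]-.457,q[1]-.064).round(4))
E
```

```text
at 11.95 [0.4602 0.0626 0.239 ] [-179.78    0.45 -159.97] [ 0.4 -0.4  0.4] 0.0872
scene stub 130 [0.4609 0.0562] rms 0.0028
scene tube 293 [0.463  0.0634] rms 0.0067
top stub 35 [0.4528 0.0605] rms 0.0022
top tube 230 [0.4636 0.066 ] rms 0.0079
scene handle top z [0.1576754  0.16091507] [0.45994862 0.05737657 0.15942938]
scene black [ 0.43139632 -0.1670275   0.12966489]
top handle top z [0.15889585 0.16243395] [0.4519237  0.06225005 0.159624  ]
top black [ 0.42848455 -0.16056402  0.129469  ]
[213.5 122.5] 2 [0.4515 0.0556 0.1608] r 0.01
[212.77272727 156.81818182] 22 [0.443  0.0504 0.0603] r 0.0195
[208. 173.] 1 [0.4187 0.0362 0.0236] r 0.0474
```

View pics/s7.png

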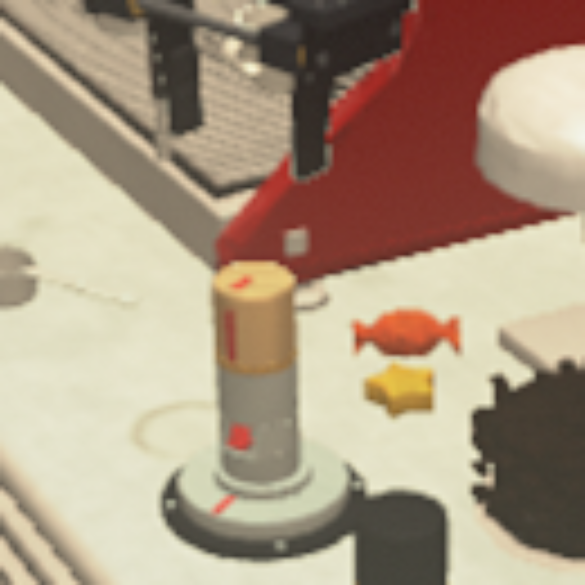

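View pics/w7.png

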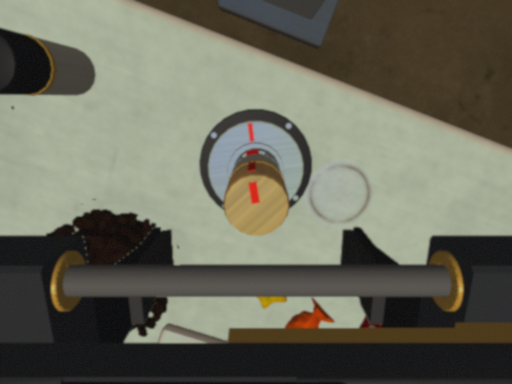

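The handle stands upright on the press with its top at z ≈ 0.160. The button shows through the hole at scene-zoom (240,437), the gripper is clear, and the black handle hasn't moved. I'll hand in.

Request:
{"api": "arm_command", "payload": {
  "series": [0,0,0,0,0,0,0,0,0,0,0,0,0,0,0]
}}

```text
t: 12.4
ee_pos: [0.4571, 0.0628, 0.2346]
tool_rot: [179.9, -0.1, -160.0]
wrist_force: [0.6, -0.5, -0.5]
grip_width: 0.0872
```

```bash
python3 -c "
from rig import r
print(r.state()['t'],r.state()['wrist_force']);print(r.sign_off())"
```

```text
12.4 [ 0.57347571 -0.45221606 -0.53547723]
the job is handed in; nothing more can be done
None
```

I fitted the wooden handle to the press and handed the job in at 12.4 s. I gripped it by the wooden part, turned it about 20° so the hole faced the button, slid it down the stub and seated it with about 16 N. Then I let go and lifted clear.

**Last checks:**
- The handle's top was at z ≈ 0.160 m, which puts its foot on the 30 mm shoulder. It looked upright, and the red button showed through the hole in both the scene and wrist views.
- In the top view the black handle was within 1 mm of where it started.
- The gripper was open and clear, with wrist force about zero.

**What disagreed:** the cameras differed by up to about 6 mm on absolute positions, for example the stub's x was 0.456 m from the top camera and 0.463 m from the scene camera. I lowered the handle in stages, and no notable side force showed. My automatic circle fits after release were unreliable, so I judged the final seating from the handle's height, the contact force and the pictures.

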